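Put a bottle of wine away in the rack and square up the row

TASK

Pick up the half bottle of wine standing on the worktop and lay it gently on its side in the empty middle bay of the wooden rack, neck pointing the same way as the other two. Slide the bottles along their bays so that all three bases are flush with the outer face of the rack's body board (the one with the wide scallops), in one even row, and leave everything else on the worktop where it is.

Things in the scene. Friction and masses are not known exactly. Their poses are not given: they have to be found in the camera images.
- bottle: the bottle to put away, standing on the worktop at the robot's right, beside the oil bottle: half bottle of wine, dark green glass: straight body 59 mm in diameter up to 142 mm, round shoulder, neck 28 mm in diameter from 170 mm to the flat mouth at 240 mm; 0.55 to 0.7 kg, balance point about 90 mm up. Origin: centre of its base; z axis along the bottle to the mouth
- bottle_mouth (a point): centre of that bottle's mouth, 240 mm from the base
- near_bottle: wine bottle lying in the rack's bay nearest the robot (make, size and axes as bottle). It sticks out of the rack base first, 12 to 32 mm past the body board's outer face, and slides along its bay when its base is pushed with 3 to 7 N
- near_bottle_mouth (a point): centre of its mouth
- far_bottle: wine bottle lying in the bay farthest from the robot (make, size and axes as bottle). It sticks out of the rack base first, 12 to 32 mm past the body board's outer face, and slides along its bay when its base is pushed with 3 to 7 N
- far_bottle_mouth (a point): centre of its mouth
- rack: fixed wooden wine rack, 330 mm (its x) by 193 mm (its y): two upright scalloped boards joined by dowels up to 20 mm high; three bays at rack x = -100, 0, +100 mm, the middle one empty. Origin under its centre on the worktop; y along the bays the way the necks point (about world +y), z up. A bottle in a bay lies level, axis 56 mm above the worktop
- free_bay (a point): where the base centre of the bottle put away in the middle bay belongs: on the bay's axis, 56 mm up, in the plane of the outer face of the body board (wide scallops, 18 mm thick, 44 mm tall), which is at rack y = -95 mm; axes as the rack's
- neck_rest (a point): on the middle bay's axis, 56 mm up, at the inner face (rack y = 83 mm) of the neck board (narrow scallops, 15 mm thick, 51 mm tall) on which the necks rest; axes as the rack's
- oil: square-sided oil bottle, glass, 56 x 56 mm, shoulder at 150 mm, 260 mm tall with its pourer; stands beside the wine bottle, in either place; loose, origin at the centre of its underside
- mill: dark wooden pepper mill, up to 54 mm wide, 167 mm tall; loose, origin at the centre of its underside
- mug: white mug, 82 mm across, 92 mm tall; loose, origin at the centre of its underside
- sugar_bowl: white ceramic sugar bowl with lid, 94 mm across, 91 mm tall; loose, origin at the centre of its underside
- plant: small succulent in a white pot, 86 mm across, 120 mm tall; loose, origin at the centre of its underside
- corkscrew: folded waiter's corkscrew lying on the worktop, 115 mm long, 14 mm thick; loose, origin at the centre of its underside

How it is judged:
By the outcome, as a careful person would: the job done as asked, in the order asked, and still so for the second after the job is handed in, with the robot touching nothing.
It also fails if it takes over 72 s, if anything falls off the work surface, if the arm or the gripper's body presses on something with over 40 N, if the wrist force passes 120 N, or if a joint passes its speed limit or range.

ROBOT

A 6-joint arm with a two-finger parallel gripper is mounted at the origin on the work surface. World frame = base frame: x ahead of the robot, y to its left, z up, the work surface at z = 0. Lengths are in m, angles in rad, forces in N, time in s.
With the tool pointing down it reaches from about 0.375 to 0.9 m from the base axis. Payload 3.1 kg.
Tool frame: the origin (TCP) lies midway between the tips of the shut fingers; the grasp point (between the pads) lies 19 mm behind it; x points along the fingers, y is the direction in which the jaws open and shut, and the axes are right-handed (so a half turn about x gives the same grasp; the last joint's range is limited). The gripper opens to 87 mm and grips with 3 to 60 N. Pads are 19 mm wide; open, the fingers measure 117 mm over their backs; the gripper's body (75 mm by 190 mm) begins 51 mm behind the grasp point.
Start: joints at [-1.294, 0.527, 1.433, -0, 1.181, -0.178], TCP at [0.275, -0.561, 0.223] pointing down, gripper open.
Joint ranges: [-3.08, 3.08], [-0.75, 2.2], [0.22, 2.44], [-1.43, 4.57], [0, 2.65], [-2.85, 2.85]. Speed limits (rad/s): [2.79, 2.79, 3.14, 3.14, 3.14, 3.14].

INTERFACE

Orientations are given as a unit quaternion [x, y, z, w].
In Python, from rig import get_obs, imaging, robot gives the robot as it stands.
- The arm moves only by the shell command python3 -m inch 'ROWS' [FORCE]. ROWS is JSON, a list of rows, each a list of 3 entries, a list of its own where there are three numbers: the finger opening in mm, from 0 to 87, then the shift along the tool's x, y, z in mm, then the turn, a rotation vector about the tool's x, y, z in degrees. In form: [[grip, [dx, dy, dz], [wx, wy, wz]], ...]. A call has 1 to 12 rows; each row shifts and turns the pose as measured when the row begins, along the tool's axes as they then stand; what a row does not reach is not made up. A row lasts 1/8 s, in which the tool goes at most 62.5 mm and 10.7 degrees, less where a joint would pass 70% of its speed; a pose out of reach is approached as far as the arm can. A call with a gripper value outside its range is refused whole. The fingers move at their own pace and stop on an object; FORCE is the grip in N (left out, the last holds). Time passes only in rows, so rows that do not move let the fingers close. It gives the time, the measured TCP pose, the force and the opening at its end, in the units of the state.
- get_obs(): the state, without advancing time (a new reading comes with each control period).
- imaging.camera(name): name is "side" or "top"; returns the picture (384x512x3 uint8, red, green, blue); there is no depth.
- imaging.camera_params(name): a dict with "camera_matrix" (3x3 intrinsics, pixels), "xyz" and "rotation" of the camera in the world. Camera axes: x right, y down, z forward; pixel columns grow to the right and rows downward; lengths in m; the calibration is good to about 2 mm. A picture is of the moment at which its call begins. camera_params takes no time and is no camera call.
- robot.hand_in(): hands the job in, once; it reports no verdict.
Trained networks look in the newest picture that a camera, given by its name, has taken for a name from the list of things; names that differ only in an ending like _2 or _b are one class to them, and where a whole thing is asked for, a point or a joint stands for the part that bears it (a point fixed in the world has none). Each returns a list of dicts, best first, with "confidence" (0 to 1); they miss things now and then, are a little off and sometimes report something else, mostly with a low value. They report only what shows in the picture. A call takes as long as a camera call.
- imaging.cut_out(camera, target): "pixels" (384x512 bool, what is visible of it) and "box" ([centre column, centre row, width, height] in pixels, round what is visible of it).
- imaging.tip_of(camera, target): "pixel" ([column, row] in pixels: a listed point, or the origin of a listed thing).
The state is a dict: "time": time; "q": joint angles; "joint_velocities": joint speeds; "joint_torque": joint torques, N m; "position": TCP position; "tool_rot": TCP orientation; "ft_force": force on the tool from outside, world axes, zero at the start; "moment": the same for the moment, N m; "grip_width": finger opening in m.
Only numpy, scipy, OpenCV 4.12 (cv2) and the standard library are available. Lean on these libraries where they do the work, as an engineer would, in place of code of your own. Each camera call takes 0.05 s, during which the arm holds its last target. There are 200 camera calls.

## Working session

There is one attempt and no reset: what is moved stays moved. The work goes in short steps, Python scripts to look and compute and a shell command to move; the robot and the scene stay as the last step left them, time stands still between calls to the robot, and variables do not carry over. Pictures are saved under pics/ and viewed, about 8 in all and at most 12, crops included, and the job is handed in when it is done.

```bash
ls; mkdir -p pics; python3 - <<'E'
from rig import get_obs, imaging, robot
import cv2, numpy as np
o=get_obs(); print(o)
ims=[]
for c in("side","top"):
    im=imaging.camera(c); cv2.imwrite(f"pics/a_{c}.png",im[:,:,::-1]); print(c,imaging.camera_params(c))
    for n in["bottle","bottle_mouth","near_bottle","near_bottle_mouth","far_bottle","far_bottle_mouth","rack","free_bay","neck_rest","oil","mill","mug","sugar_bowl","plant","corkscrew"]:
        r=imaging.tip_of(c,n); print(n,[(np.round(x["pixel"],1).tolist(),round(x["confidence"],2)) for x in r[:2]])
E
```

```text
pics
{'time': 0.0, 'q': array([-1.29349646e+00,  5.28473323e-01,  1.43390391e+00, -2.59289300e-05,
        1.18142197e+00, -1.78505364e-01]), 'joint_velocities': array([-3.66579275e-05,  4.74827515e-04,  8.33401025e-04,  5.93698511e-04,
        5.91291489e-04,  1.10390945e-03]), 'joint_torque': array([ 4.21464656e-04, -4.40037239e+01, -1.76595318e+01,  6.32371916e-02,
        5.80844062e-02, -1.47126111e-04]), 'position': array([ 0.27492569, -0.56045635,  0.22156675]), 'tool_rot': array([-0.68877451, -0.16054214,  0.68886848, -0.15898462]), 'ft_force': array([ 0.31196691, -0.04704628,  0.05931281]), 'moment': array([-0.05144101, -0.01812673,  0.02302501]), 'grip_width': 0.08695855239567157}
side {'camera_matrix': array([[489.54096955,   0.        , 261.39898288],
       [  0.        , 489.54096955, 190.24541317],
       [  0.        ,   0.        ,   1.        ]]), 'xyz': array([-0.16913309,  1.11400408,  1.05144457]), 'rotation': array([-0.23524541,  0.8450766 , -0.46474235,  0.12049769])}
bottle [([316.5, 202.5], 0.89)]
bottle_mouth [([319.8, 145.8], 0.68)]
near_bottle [([256.6, 23
[... 829 characters left out ...]
 [([325.5, 218.8], 0.55), ([195.6, 183.7], 0.38)]
bottle_mouth [([316.8, 154.5], 0.64), ([333.2, 222.4], 0.6)]
near_bottle [([229.2, 203.4], 0.86)]
near_bottle_mouth [([165.2, 211.7], 0.59), ([172.6, 183.3], 0.44)]
far_bottle [([224.3, 149.9], 0.85), ([174.1, 185.2], 0.73)]
far_bottle_mouth [([159.3, 161.6], 0.91)]
rack [([194.6, 184.8], 0.76)]
free_bay [([220.2, 179.9], 0.75)]
neck_rest [([172.6, 183.3], 0.95), ([158.7, 159.2], 0.5)]
oil [([331.0, 180.6], 0.75), ([321.3, 220.5], 0.65)]
mill [([173.1, 185.4], 0.73), ([300.2, 139.0], 0.49)]
mug [([385.2, 194.9], 0.82)]
sugar_bowl [([243.7, 125.5], 0.68), ([322.8, 221.1], 0.64)]
plant [([125.1, 258.6], 0.84)]
corkscrew [([314.0, 154.9], 0.43)]
```

```bash
cat > h.py <<'E'
import numpy as np, cv2
from rig import get_obs, imaging, robot
from scipy.spatial.transform import Rotation as R
from scipy.optimize import least_squares
P={c:imaging.camera_params(c) for c in("side","top")}
def proj(c,X):
    p=P[c]; v=R.from_quat(p["rotation"]).inv().apply(np.atleast_2d(X)-p["xyz"]); u=v@p["camera_matrix"].T; return u[:,:2]/u[:,2:]
def ray(c,px,z):
    p=P[c]; d=R.from_quat(p["rotation"]).apply(np.linalg.inv(p["camera_matrix"])@[px[0],px[1],1]); return p["xyz"]+d*(z-p["xyz"][2])/d[2]
def tri(a,b):
    f=lambda X:np.r_[(proj("side",X)[0]-a),(proj("top",X)[0]-b)]
    r=least_squares(f,[.4,0,.05]); return r.x,np.abs(r.fun).max()
E
python3 - <<'E'
from h import *
np.set_printoptions(precision=4,suppress=True)
for n,a,b in [("bottle",[316.5,202.5],[325.5,218.8]),("mouth",[319.8,145.8],[333.2,222.4]),("near",[256.6,237.3],[229.2,203.4]),("nearm",[220.3,281.8],[165.2,211.7]),("far",[201.3,222.8],[224.3,149.9]),("farm",[162,261.5],[159.3,161.6]),("rack",[210.3,265.5],[194.6,184.8]),("free",[225.8,230.8],[220.2,179.9]),("rest",[197.1,266.3],[172.6,183.3]),("oil",[283.9,185.5],[331,180.6]),("mill",[229.3,188.3],[300.2,139]),("mug",[316.6,169.5],[385.2,194.9]),("sugar",[189.1,210.7],[243.7,125.5]),("plant",[241.3,361.1],[125.1,258.6]),("cork",[256.5,186.6],[314,154.9])]:
    x,e=tri(a,b); print(n,x,round(e,1), "z0 side",ray("side",a,0)[:2],"top",ray("top",b,0)[:2])
a=cv2.imread("pics/a_side.png");b=cv2.imread("pics/a_top.png")
cv2.imwrite("pics/v1.png",cv2.resize(a[120:384,130:400],(800,600*264*800//(270*600)) if 0 else (614,600)))
cv2.imwrite("pics/v2.png",cv2.resize(b[90:300,110:410],(800,560)))
E
```

```text
bottle [ 0.4379 -0.3477 -0.0043] 1.6 z0 side [ 0.4303 -0.3448] top [ 0.4432 -0.3446]
mouth [ 0.4303 -0.3304  0.251 ] 0.3 z0 side [ 0.6196 -0.7827] top [ 0.4299 -0.3742]
near [0.4878 0.0188 0.0501] 1.9 z0 side [ 0.5147 -0.0388] top [0.4968 0.0253]
nearm [0.4598 0.2584 0.0571] 0.1 z0 side [0.4956 0.2091] top [0.4614 0.2696]
far [0.6927 0.0428 0.0448] 1.0 z0 side [ 0.7275 -0.0061] top [0.7034 0.048 ]
farm [0.6494 0.2863 0.0681] 1.1 z0 side [0.7096 0.23  ] top [0.654  0.2977]
rack [ 0.5675  0.1606 -0.0037] 0.2 z0 side [0.5656 0.1641] top [0.5664 0.1596]
free [0.5792 0.0558 0.0639] 0.5 z0 side [ 0.6261 -0.0133] top [0.5868 0.0616]
rest [0.5645 0.2339 0.05  ] 0.6 z0 side [0.5992 0.1893] top [0.5709 0.2442]
oil [ 0.5868 -0.3637  0.0153] 0.7 z0 side [ 0.5955 -0.3867] top [ 0.5905 -0.3651]
mill [ 0.7545 -0.2406  0.0108] 1.8 z0 side [ 0.7711 -0.2521] top [ 0.7505 -0.2451]
mug [ 0.5381 -0.574   0.0004] 0.1 z0 side [ 0.5381 -0.5747] top [ 0.5384 -0.574 ]
sugar [ 0.7965 -0.0258  0.0159] 0.0 z0 side [ 0.8112 -0.0433] top [ 0.8    -0.0254]
plant [ 0.2831  0.4193 -0.004 ] 0.6 z0 side [0.2824 0.4224] top [0.2811 0.4169]
cork [ 0.6815 -0.3004  0.0128] 1.8 z0 side [ 0.6854 -0.3207] top [ 0.6892 -0.299 ]
```

View pics/v1.png

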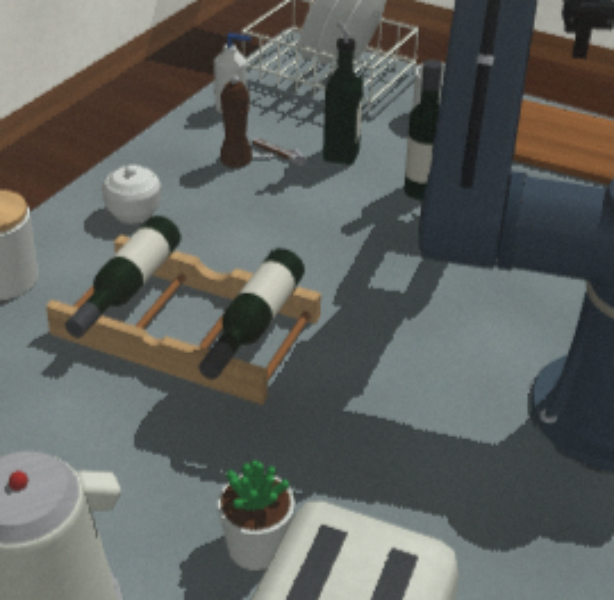

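View pics/v2.png

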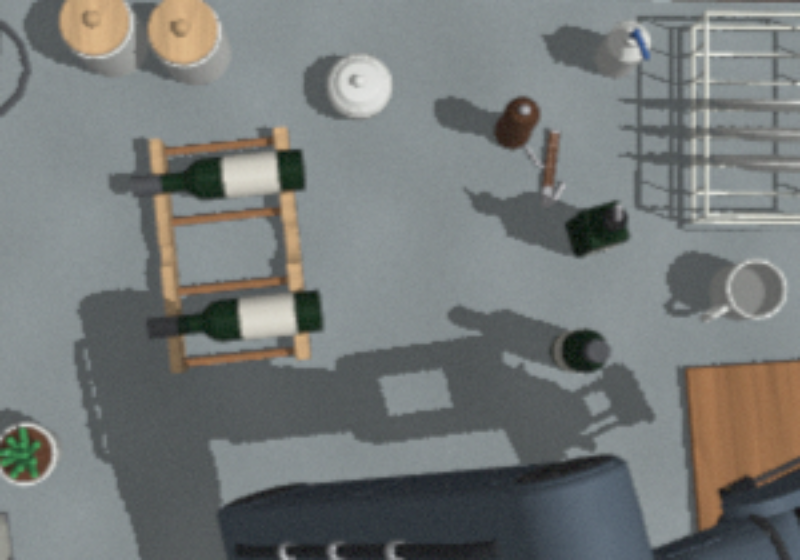

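The side view shows the rack with its middle bay empty, near and far bottles bases towards -y. The wine bottle (about (316,202) at its base) is half hidden by the arm, with the oil bottle to its left. The top view has the bottle base near (325,219), oil near (331,181) and the mug near (385,195). I'll refine these with a silhouette fit.

```bash
cat >> h.py <<'E'
from scipy.optimize import minimize
PROF=[(0,.0295),(.142,.0295),(.150,.028),(.158,.024),(.165,.018),(.170,.014),(.240,.014)]
def sil(c,base,ax,img,S=4):
    ax=np.array(ax)/np.linalg.norm(ax); u=np.cross(ax,[.3,.5,.81]); u/=np.linalg.norm(u); v=np.cross(ax,u)
    t=np.linspace(0,2*np.pi,24,endpoint=False)[:,None]
    rings=[proj(c,base+s*ax+r*(np.cos(t)*u+np.sin(t)*v)) for s,r in PROF]
    for a,b in zip(rings,rings[1:]):
        h=cv2.convexHull(((np.r_[a,b]+.5)*S*16).astype(np.float32)).round().astype(np.int32)
        cv2.fillConvexPoly(img,h,1,shift=4)
def rendered(c,bas,ax,S=4):
    img=np.zeros((384*S,512*S),np.uint8); sil(c,bas,ax,img,S); return cv2.resize(img.astype(np.float32),(512,384),interpolation=cv2.INTER_AREA)
def mask(c,n): 
    r=imaging.cut_out(c,n); return r[0]["pixels"].astype(np.float32),r[0]["confidence"],np.round(r[0]["box"],1)
def rackpose(p,bx,y,z=.056):
    cy,sy=np.cos(p[2]),np.sin(p[2]); return np.array([p[0]+cy*bx-sy*y,p[1]+sy*bx+cy*y,z])
E
python3 - <<'E'
from h import *
np.set_printoptions(precision=4,suppress=True)
for c in P: imaging.camera(c)
pts={"near_bottle":([256.6,237.3],[229.2,203.4]),"far_bottle":([201.3,222.8],[224.3,149.9]),"near_bottle_mouth":([220.3,281.8],[165.2,211.7]),"far_bottle_mouth":([162,261.5],[159.3,161.6]),"rack":([210.3,265.5],[194.6,184.8]),"free":([225.8,230.8],[220.2,179.9]),"rest":([197.1,266.3],[172.6,183.3])}
def model(p):
    m=lambda k,d:rackpose(p,k,d)
    return [m(-.1,-.095-p[3]),m(.1,-.095-p[4]),m(-.1,.145-p[3]),m(.1,.145-p[4]),rackpose(p,0,0,0),m(0,-.095),m(0,.083)]
f=lambda p:np.concatenate([np.r_[proj("side",X)[0]-a,proj("top",X)[0]-b] for X,(a,b) in zip(model(p),pts.values())])
r=least_squares(f,[.57,.15,.1,.02,.02],loss="soft_l1"); print("points",r.x,np.round(f(r.x),1))
M={}
for c in P:
    for n in("near_bottle","far_bottle"):
        M[c,n]=mask(c,n); print(c,n,M[c,n][1:],M[c,n][0].sum())
def cost(p):
    p=np.array(p); ax=[-np.sin(p[2]),np.cos(p[2]),0]; s=0
    for (c,n),(m,_,_) in M.items():
        k,d=(-.1,p[3]) if n[0]=="n" else (.1,p[4])
        s+=np.abs(rendered(c,rackpose(p,k,-.095-d),ax)-m).sum()/m.sum()
    return s
b=minimize(cost,r.x,method="Nelder-Mead",options=dict(initial_simplex=np.vstack([r.x]+[r.x+np.eye(5)[i]*[.006,.006,.03,.006,.006][i] for i in range(5)]),maxiter=220))
print("sil",b.x,b.fun,cost(r.x),"yaw deg",np.degrees(b.x[2]),np.round(f(b.x),1))
for n in ["bottle","oil"]:
  for c in P:
    m=mask(c,n); print(c,n,m[1:],m[0].sum())
    if n=="bottle":
      g=lambda q:np.abs(rendered(c,np.array([q[0],q[1],0]),[0,0,1])-m[0]).sum()/m[0].sum()
      x0=np.array([.438,-.345]); s=minimize(g,x0,method="Nelder-Mead",options=dict(initial_simplex=[x0,x0+[.01,0],x0+[0,.01]],maxiter=60)); print(s.x,s.fun)
T=R.from_quat(get_obs()["tool_rot"]).as_matrix(); print(T)
E
```

```text
points [0.571  0.1537 0.1135 0.0277 0.0249] [-1.6 -1.1  0.4  2.4  0.3 -1.5 -0.5  2.8  0.2  0.6 -0.   0.5 -0.   2.
  0.5 -2.6  0.5 -2.4  1.6 -1.2 -1.7  2.2 -0.5 -0.  -0.4 -0.8 -0.6  1.2]
side near_bottle (0.79, array([242.2, 261.7,  51.3,  62.2])) 1087.0
side far_bottle (0.88, array([183.3, 243.2,  49.2,  55.7])) 940.0
top near_bottle (0.86, array([197.7, 211.3,  64.7,  16.4])) 833.0
top far_bottle (0.66, array([191.4, 156.2,  66.9,  18.6])) 915.0
sil [0.569  0.1559 0.1157 0.0278 0.0261] 0.29991376399993896 0.3922671 yaw deg 6.631207294766986 [-1.4 -0.6 -0.1  2.9  0.5 -1.2 -0.8  3.2  0.5  1.2 -0.6  1.1  0.3  2.5
  0.2 -2.1  0.6 -1.8  1.  -0.7 -1.6  2.7 -1.1  0.4 -0.2 -0.2 -1.2  1.8]
side bottle (0.8, array([316.2, 177.5,  13.2,  65.6])) 584.0
[ 0.435  -0.3399] 0.393621563911438
top bottle (0.67, array([327.8, 222.2,  20.2,  18.1])) 270.0
[ 0.4328 -0.3368] 0.14884258806705475
side oil (0.82, array([280.2, 161.7,  14. ,  62.6])) 772.0
top oil (0.55, array([334.9, 177.6,  22. ,  19.8])) 310.0
[[-0.      0.4402 -0.8979]
 [-0.0001 -0.8979 -0.4402]
 [-1.      0.      0.    ]]
```

```bash
cat >> h.py <<'E'
def rot(x,y): # tool matrix from x axis and approx y axis
    x=np.array(x,float);x/=np.linalg.norm(x);z=np.cross(x,y);z/=np.linalg.norm(z);return np.c_[x,np.cross(z,x),z]
def plan(p1,R1,vmax=25,wmax=8,grasp=False):
    "rows from the present pose to p1,R1 (straight line, constant turn axis); grasp: p1 is the grasp point and it goes straight"
    o=get_obs(); p0=o["position"]; R0=R.from_quat(o["tool_rot"]); R1=R.from_matrix(R1); off=np.array([.019,0,0]) if grasp else np.zeros(3)
    w=(R0.inv()*R1).as_rotvec(); g0=p0-R0.apply(off); n=max(1,int(np.ceil(max(np.linalg.norm(p1-g0)*1e3/vmax,np.degrees(np.linalg.norm(w))/wmax))))
    for i in range(n):
        a=R0*R.from_rotvec(w*i/n); b=R0*R.from_rotvec(w*(i+1)/n)
        s=a.inv().apply(g0+(p1-g0)*(i+1)/n+b.apply(off)-(g0+(p1-g0)*i/n+a.apply(off)))*1e3
        print([np.round(s).astype(int).tolist(),np.round(np.degrees(w/n),1).tolist()],end=",\n")
def st():
    o=get_obs(); T=R.from_quat(o["tool_rot"]).as_matrix()
    print("t",round(o["time"],2),"q",o["q"].round(3),"p",o["position"].round(4),"g",(o["position"]-.019*T[:,0]).round(4),"x",T[:,0].round(3),"y",T[:,1].round(3),"F",o["ft_force"].round(1),"w",o["grip_width"].round(4))
a45=np.radians(45)
def graspR(yaw,pit):
    y,p=np.radians([yaw,pit]); return rot([np.cos(y)*np.cos(p),np.sin(y)*np.cos(p),-np.sin(p)],[np.sin(y),-np.cos(y),0])
E
python3 -c "
from h import *
plan(np.array([.335,-.44,.20]),graspR(45,15))"
```

```text
[[2, -8, -11], [-1.6, 7.4, -1.2]],
[[4, -8, -11], [-1.6, 7.4, -1.2]],
[[5, -7, -10], [-1.6, 7.4, -1.2]],
[[7, -7, -10], [-1.6, 7.4, -1.2]],
[[8, -7, -9], [-1.6, 7.4, -1.2]],
[[9, -6, -8], [-1.6, 7.4, -1.2]],
[[10, -6, -7], [-1.6, 7.4, -1.2]],
[[11, -5, -6], [-1.6, 7.4, -1.2]],
[[12, -5, -4], [-1.6, 7.4, -1.2]],
[[13, -5, -3], [-1.6, 7.4, -1.2]],
```

```bash
python3 -m inch '[[87,[2,-8,-11],[-1.6,7.4,-1.2]],[87,[4,-8,-11],[-1.6,7.4,-1.2]],[87,[5,-7,-10],[-1.6,7.4,-1.2]],[87,[7,-7,-10],[-1.6,7.4,-1.2]],[87,[8,-7,-9],[-1.6,7.4,-1.2]],[87,[9,-6,-8],[-1.6,7.4,-1.2]],[87,[10,-6,-7],[-1.6,7.4,-1.2]],[87,[11,-5,-6],[-1.6,7.4,-1.2]],[87,[12,-5,-4],[-1.6,7.4,-1.2]],[87,[13,-5,-3],[-1.6,7.4,-1.2]]]' 40; python3 -c "
from h import *
st(); plan(np.array([.352,-.42,.125]),graspR(45,15))"
```

```text
time: 3.35
position: [0.3382, -0.4406, 0.2061]
tool_rot: [0.917, 0.38, -0.105, 0.056]
ft_force: [1.0, 0.4, -0.2]
grip_width: 0.0871Traceback (most recent call last):
  File "<string>", line 3, in <module>
    st(); plan(np.array([.352,-.42,.125]),graspR(45,15))
    ~~^^
  File "h.py", line 40, in st
    print("t",round(o["time"],2),"q",o["q"].round(3),"p",o["position"].round(4),"g",(o["position"]-.019*T[:,0]).round(4),"x",T[:,0].round(3),"y",T[:,1].round(3),"F",o["ft_force"].round(1),"w",o["grip_width"].round(4))
                                                                                                                                                                                                ^^^^^^^^^^^^^^^^^^^^^
AttributeError: 'float' object has no attribute 'round'
```

```bash
sed -i 's/o\["grip_width"\].round(4)/round(float(o["grip_width"]),4)/' h.py; python3 - <<'E'
from h import *
st()
M={}
for c in P:
    im=imaging.camera(c); cv2.imwrite(f"pics/b_{c}.png",im[:,:,::-1]); M[c]=mask(c,"bottle"); print(c,M[c][1:],M[c][0].sum(), [ (x["pixel"],x["confidence"]) for x in imaging.tip_of(c,"bottle_mouth")[:1]])
x0=np.array([.435,-.34])
for cs in (("side",),("top",),("side","top")):
    g=lambda q:sum(np.abs(rendered(c,np.array([q[0],q[1],0]),[0,0,1])-M[c][0]).sum()/M[c][0].sum() for c in cs)
    s=minimize(g,x0,method="Nelder-Mead",options=dict(initial_simplex=[x0,x0+[.01,0],x0+[0,.01]],maxiter=60)); print(cs,s.x,s.fun)
plan(np.array([.352,-.42,.122]),graspR(45,15))
a=cv2.imread("pics/b_side.png")[100:240,220:400];b=cv2.imread("pics/b_top.png")[120:300,270:400]
cv2.imwrite("pics/v3.png",np.hstack([cv2.resize(a,(450,350)),cv2.resize(b,(253,350))]))
E
```

```text
t 3.35 q [-1.545  0.903  1.467  0.832  1.873 -1.035] p [ 0.3382 -0.4406  0.2061] g [ 0.3251 -0.4536  0.2106] x [ 0.689  0.686 -0.235] y [ 0.709 -0.704  0.023] F [ 1.   0.4 -0.2] w 0.0871
side (0.92, array([316.2, 176.2,  16.4,  62.5])) 684.0 [([319.0, 146.1], 0.97)]
top (0.73, array([327.2, 221.9,  20. ,  17.6])) 300.0 [([166.7, 213.1], 0.6)]
('side',) [ 0.4366654  -0.34252702] 0.19353070855140686
('top',) [ 0.4331923  -0.33745162] 0.058541666716337204
('side', 'top') [ 0.43370572 -0.33710715] 0.2607748508453369
[[11, -2, 19], [0.3, -0.3, -0.0]],
[[11, -2, 19], [0.3, -0.3, -0.0]],
[[11, -2, 19], [0.3, -0.3, -0.0]],
[[11, -1, 19], [0.3, -0.3, -0.0]],
```

View pics/v3.png

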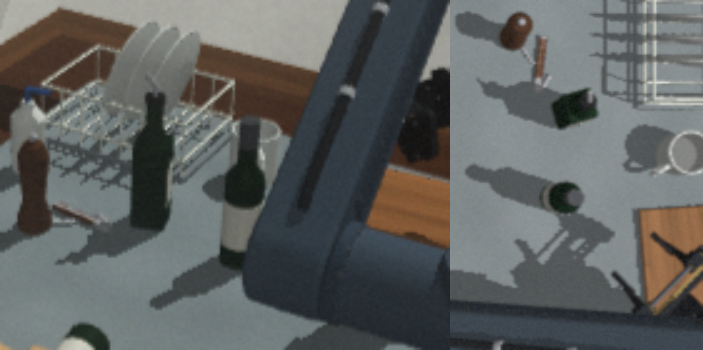

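The side view shows the bottle clear of the arm at crop (243,200), and the top view shows the open gripper at crop (660,290) aimed at it from the robot side. The oil bottle and mug are clear of the path.

```bash
python3 -m inch '[[87,[14,-3,19],[0.4,-0.3,0]],[87,[14,-3,19],[0.4,-0.3,0]],[87,[14,-3,19],[0.3,-0.3,0]],[87,[13,-3,19],[0,0,0]],[87,[0,0,0],[0,0,0]]]' 40; python3 -c "
from h import *
st(); plan(np.array([.4345,-.339,.092]),graspR(45,15),grasp=True)"
```

```text
time: 4.28
position: [0.3556, -0.4132, 0.1225]
tool_rot: [0.916, 0.377, -0.124, 0.061]
ft_force: [0.2, 0.2, 0.6]
grip_width: 0.087
t 4.28 q [-1.514  1.     1.529  0.818  1.713 -1.138] p [ 0.3556 -0.4132  0.1225] g [ 0.3426 -0.426   0.1277] x [ 0.685  0.675 -0.274] y [ 0.706 -0.708  0.018] F [0.2 0.2 0.6] w 0.087
[[22, 0, 0], [0.2, 0.1, -0.1]],
[[22, 0, 0], [0.2, 0.1, -0.1]],
[[22, 0, 0], [0.2, 0.1, -0.1]],
[[22, 0, 0], [0.2, 0.1, -0.1]],
[[22, 1, 0], [0.2, 0.1, -0.1]],
[[22, 1, 0], [0.2, 0.1, -0.1]],
```

```bash
python3 -m inch '[[87,[22,0,0],[0.2,0,-0.1]],[87,[22,0,0],[0.2,0,-0.1]],[87,[22,0,0],[0.2,0,-0.1]],[87,[22,0,0],[0.2,0,-0.1]],[87,[22,1,0],[0.2,0,0]],[87,[22,1,0],[0.2,0,0]],[87,[0,0,0],[0,0,0]]]' 40; python3 -c "
from h import *
st(); plan(np.array([.4345,-.339,.092]),graspR(45,15),grasp=True)"
```

```text
time: 5.15
position: [0.4543, -0.3183, 0.0853]
tool_rot: [0.915, 0.38, -0.129, 0.051]
ft_force: [-0.8, -0.5, 0.8]
grip_width: 0.0867
t 5.15 q [-1.324  1.039  1.661  0.97   1.533 -1.192] p [ 0.4543 -0.3183  0.0853] g [ 0.4415 -0.3313  0.0905] x [ 0.678  0.681 -0.275] y [ 0.708 -0.706 -0.004] F [-0.8 -0.5  0.8] w 0.0867
[[-10, 1, 1], [-0.2, 1.0, 0.1]],
```

```bash
python3 -m inch '[[87,[-9,1,0],[0,1,0]],[87,[0,0,0],[0,0,0]],[40,[0,0,0],[0,0,0]],[40,[0,0,0],[0,0,0]],[40,[0,0,0],[0,0,0]],[40,[0,0,0],[0,0,0]],[40,[0,0,0],[0,0,0]]]' 45; python3 -c "
from h import *
st()"
```

```text
time: 6.02
position: [0.4467, -0.327, 0.089]
tool_rot: [0.916, 0.38, -0.12, 0.048]
ft_force: [0.4, 0.3, 0.2]
grip_width: 0.0579
t 6.03 q [-1.343  1.045  1.647  0.96   1.563 -1.19 ] p [ 0.4467 -0.327   0.089 ] g [ 0.4338 -0.34    0.0938] x [ 0.682  0.685 -0.256] y [ 0.708 -0.707 -0.004] F [0.4 0.3 0.2] w 0.0579
```

```bash
python3 -m inch '[[40,[-4,0,-14],[0,0,0]],[40,[-5,0,-19],[0,0,0]],[40,[-6,0,-24],[0,0,0]],[40,[-6,0,-24],[0,0,0]],[40,[-6,0,-24],[0,0,0]],[40,[-5,0,-19],[0,0,0]],[40,[-4,0,-14],[0,0,0]],[40,[0,0,0],[0,0,0]]]' 45; cat >> h.py <<'E'
RK=np.array([.569,.156,.1157])
T0=rot([.682,.685,-.256],[.708,-.707,0]) # tool at grasp, bottle upright
def layR(yaw):
    n=[-np.sin(yaw),np.cos(yaw),0]; rx=[np.cos(yaw),np.sin(yaw),0]
    A=np.c_[n,rx,np.cross(n,rx)]@np.c_[[0,0,1],T0[:,1],np.cross([0,0,1],T0[:,1])].T
    return A@T0
E
python3 -c "
from h import *
st(); print(layR(RK[2]).round(3)); plan(np.array([.50,-.02,.24]),layR(RK[2]),grasp=True)"
```

```text
time: 7.02
position: [0.4486, -0.3282, 0.2351]
tool_rot: [0.915, 0.378, -0.129, 0.053]
ft_force: [-0.2, -0.4, -6.4]
grip_width: 0.058
t 7.03 q [-1.339  0.778  1.667  0.968  1.682 -0.989] p [ 0.4486 -0.3282  0.2351] g [ 0.4356 -0.3411  0.2404] x [ 0.681  0.678 -0.276] y [ 0.706 -0.709  0.   ] F [-0.2 -0.4 -6.4] w 0.058
[[ 0.03   0.993  0.112]
 [-0.254  0.115 -0.96 ]
 [-0.967  0.     0.256]]
[[19, -14, -3], [-3.5, -5.9, -2.0]],
[[18, -13, -6], [-3.5, -5.9, -2.0]],
[[18, -11, -9], [-3.5, -5.9, -2.0]],
[[17, -10, -11], [-3.5, -5.9, -2.0]],
[[16, -9, -13], [-3.5, -5.9, -2.0]],
[[14, -7, -15], [-3.5, -5.9, -2.0]],
[[13, -5, -17], [-3.5, -5.9, -2.0]],
[[11, -4, -18], [-3.5, -5.9, -2.0]],
[[9, -2, -20], [-3.5, -5.9, -2.0]],
[[7, 0, -20], [-3.5, -5.9, -2.0]],
[[4, 1, -21], [-3.5, -5.9, -2.0]],
[[2, 3, -21], [-3.5, -5.9, -2.0]],
[[-1, 4, -21], [-3.5, -5.9, -2.0]],
[[-3, 5, -20], [-3.5, -5.9, -2.0]],
```

```bash
python3 -m inch '[[40,[19,-14,-3],[-3.5,-5.9,-2]],[40,[18,-13,-6],[-3.5,-5.9,-2]],[40,[18,-11,-9],[-3.5,-5.9,-2]],[40,[17,-10,-11],[-3.5,-5.9,-2]],[40,[16,-9,-13],[-3.5,-5.9,-2]],[40,[14,-7,-15],[-3.5,-5.9,-2]],[40,[13,-5,-17],[-3.5,-5.9,-2]]]' 45; python3 -c "
from h import *
st(); plan(np.array([.53,-.0,.22]),layR(RK[2]),grasp=True)"
```

```text
time: 7.9
position: [0.4693, -0.1676, 0.2147]
tool_rot: [0.722, 0.463, -0.372, 0.354]
ft_force: [0.7, -0.3, -5.5]
grip_width: 0.0576
t 7.9 q [-0.89   0.407  1.845  0.571  1.111 -0.919] p [ 0.4693 -0.1676  0.2147] g [ 0.4637 -0.1753  0.2311] x [ 0.295  0.406 -0.865] y [ 0.933 -0.32   0.168] F [ 0.7 -0.3 -5.5] w 0.0576
[[12, 0, -18], [-3.1, -5.1, -1.6]],
[[11, 1, -19], [-3.1, -5.1, -1.6]],
[[9, 3, -20], [-3.1, -5.1, -1.6]],
[[7, 4, -20], [-3.1, -5.1, -1.6]],
[[5, 6, -21], [-3.1, -5.1, -1.6]],
[[2, 7, -20], [-3.1, -5.1, -1.6]],
[[0, 8, -20], [-3.1, -5.1, -1.6]],
[[-2, 9, -20], [-3.1, -5.1, -1.6]],
```

```bash
python3 -m inch '[[40,[12,0,-18],[-3.1,-5.1,-1.6]],[40,[11,1,-19],[-3.1,-5.1,-1.6]],[40,[9,3,-20],[-3.1,-5.1,-1.6]],[40,[7,4,-20],[-3.1,-5.1,-1.6]],[40,[5,6,-21],[-3.1,-5.1,-1.6]],[40,[2,7,-20],[-3.1,-5.1,-1.6]],[40,[0,8,-20],[-3.1,-5.1,-1.6]],[40,[-2,9,-20],[-3.1,-5.1,-1.6]],[40,[0,0,0],[0,0,0]]]' 45; python3 - <<'E'
from h import *
np.set_printoptions(precision=4,suppress=True)
st()
o=get_obs(); T=R.from_quat(o["tool_rot"]).as_matrix(); ax=T@(T0.T@[0,0,1]); g=o["position"]-.019*T[:,0]; base=g-.0938*ax
print("ax",ax,"base",base,"free",rackpose(RK,0,-.095))
for c in P:
    im=imaging.camera(c).copy()
    for s in np.linspace(0,.24,7):
        u=proj(c,base+s*ax)[0]; cv2.circle(im,tuple(u.round().astype(int)),1,(255,0,0),-1)
    for k,d in((-.1,-.0278),(0,0),(.1,-.0261)):
        for s in (0,.12,.24): cv2.circle(im,tuple(proj(c,rackpose(RK,k,-.095+d+s))[0].round().astype(int)),1,(255,255,0),-1)
    cv2.imwrite(f"pics/c_{c}.png",im[:,:,::-1])
a=cv2.imread("pics/c_side.png")[170:320,130:330];b=cv2.imread("pics/c_top.png")[120:250,130:260]
cv2.imwrite("pics/v4.png",np.hstack([cv2.resize(a,(467,350),interpolation=2),cv2.resize(b,(330,350))][:1]+[cv2.resize(b,(330,350))]))
plan(rackpose(RK,0,-.095+.0938-.01,.15),layR(RK[2]),grasp=True)
E
```

```text
time: 9.02
position: [0.5095, 0.0164, 0.1885]
tool_rot: [0.389, 0.477, -0.536, 0.578]
ft_force: [-0.2, -0.4, -6.9]
grip_width: 0.0579
t 9.03 q [-0.037  0.456  1.725 -0.3    1.002 -0.001] p [0.5095 0.0164 0.1885] g [0.51   0.0211 0.2069] x [-0.029 -0.248 -0.968] y [ 0.991  0.123 -0.061] F [-0.2 -0.4 -6.9] w 0.0579
ax [-0.1231  0.9923  0.0142] base [ 0.5215 -0.072   0.2056] free [0.58   0.0616 0.056 ]
[[3, 11, -18], [0.2, -0.1, 0.5]],
[[3, 11, -18], [0.2, -0.1, 0.5]],
[[3, 11, -18], [0.2, -0.1, 0.5]],
[[3, 11, -18], [0.2, -0.1, 0.5]],
[[3, 11, -18], [0.2, -0.1, 0.5]],
[[3, 11, -18], [0.2, -0.1, 0.5]],
[[4, 11, -18], [0.2, -0.1, 0.5]],
```

View pics/v4.png

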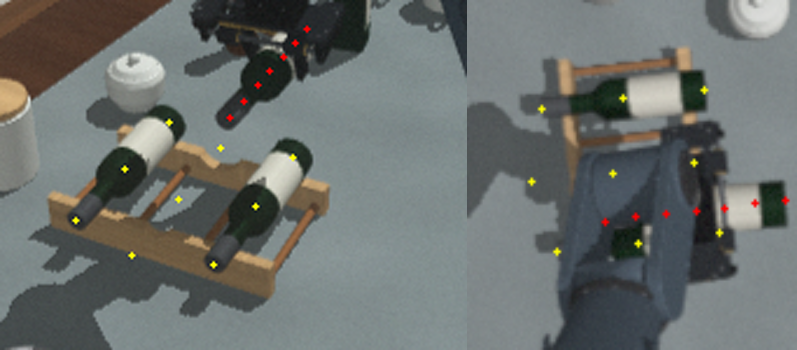

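Picture 4: the bottle is held level above the near bay, neck towards +y. The overlays (red for the held bottle, yellow for the rack bays) sit on the bottles in the side view. Next I'll move over the middle bay.

```bash
python3 -m inch '[[40,[3,11,-18],[0.5,-0.1,0.5]],[40,[3,11,-18],[0.5,-0.1,0.5]],[40,[3,11,-18],[0.5,-0.1,0.5]],[40,[3,11,-18],[0.5,-0.1,0.5]],[40,[3,11,-18],[0.5,0,0.5]],[40,[3,11,-18],[0.5,0,0.5]],[40,[4,11,-18],[0.5,0,0.5]],[40,[0,0,0],[0,0,0]]]' 45; python3 - <<'E'
from h import *
np.set_printoptions(precision=4,suppress=True)
st()
o=get_obs(); T=R.from_quat(o["tool_rot"]).as_matrix(); ax=T@(T0.T@[0,0,1]); g=o["position"]-.019*T[:,0]; base=g-.0938*ax
print("ax",ax,"base",base,"free",rackpose(RK,0,-.095))
plan(rackpose(RK,0,-.095+.0938-.01,.09),layR(RK[2]),grasp=True)
E
```

```text
time: 10.12
position: [0.5678, 0.1306, 0.129]
tool_rot: [0.423, 0.445, -0.545, 0.57]
ft_force: [-0.4, -0.7, -6.0]
grip_width: 0.0579
t 10.12 q [ 0.163  0.626  1.584 -0.296  0.983  0.286] p [0.5678 0.1306 0.129 ] g [0.5677 0.1352 0.1474] x [ 0.009 -0.244 -0.97 ] y [ 0.999  0.048 -0.003] F [-0.4 -0.7 -6. ] w 0.0579
ax [-0.0479  0.9988  0.0119] base [0.5722 0.0415 0.1463] free [0.58   0.0616 0.056 ]
[[18, 1, -8], [-1.2, -0.2, 0.4]],
[[18, 1, -8], [-1.2, -0.2, 0.4]],
[[18, 1, -8], [-1.2, -0.2, 0.4]],
```

```bash
python3 -m inch '[[40,[18,1,-8],[-1.3,-0.2,0.4]],[40,[18,1,-8],[-1.3,-0.2,0.4]],[40,[18,1,-8],[-1.3,-0.2,0.4]],[40,[0,0,0],[0,0,0]]]' 45; python3 - <<'E'
from h import *
np.set_printoptions(precision=4,suppress=True)
st()
o=get_obs(); T=R.from_quat(o["tool_rot"]).as_matrix(); ax=T@(T0.T@[0,0,1]); g=o["position"]-.019*T[:,0]; base=g-.0938*ax
print("ax",ax,"base",base,"free",rackpose(RK,0,-.095))
im=imaging.camera("side").copy()
cv2.imwrite("pics/d.png",cv2.resize(im[190:310,140:300,::-1],(800,600),interpolation=cv2.INTER_CUBIC))
r=[(k,[(x["pixel"],round(x["confidence"],2)) for x in imaging.tip_of("side",k)[:1]]) for k in("neck_rest","bottle_mouth","rack")]; print(r)
print(proj("side",base),proj("side",base+.24*ax),proj("side",rackpose(RK,0,.083)),proj("side",rackpose(RK,0,0,0)))
plan(rackpose(RK,0,-.095+.0938-.01,.056),layR(RK[2]),grasp=True)
E
```

```text
time: 10.62
position: [0.5698, 0.1388, 0.0701]
tool_rot: [0.404, 0.456, -0.526, 0.593]
ft_force: [-1.1, -0.1, -5.9]
grip_width: 0.0579
t 10.62 q [ 0.183  0.716  1.616 -0.345  0.859  0.297] p [0.5698 0.1388 0.0701] g [0.5692 0.1437 0.0885] x [ 0.029 -0.255 -0.966] y [ 0.993  0.119 -0.001] F [-1.1 -0.1 -5.9] w 0.0579
ax [-0.1193  0.9929 -0.0009] base [0.5804 0.0505 0.0886] free [0.58   0.0616 0.056 ]
[('neck_rest', [([197.0, 266.2], 0.57)]), ('bottle_mouth', [([187.2, 265.5], 0.6)]), ('rack', [([210.9, 262.5], 0.56)])]
[[225.7454 223.8249]] [[187.8421 268.5136]] [[196.8339 266.1486]] [[210.9214 263.6944]]
[[17, -1, -5], [0.1, 0.0, -0.2]],
[[17, -1, -5], [0.1, 0.0, -0.2]],
```

View pics/d.png

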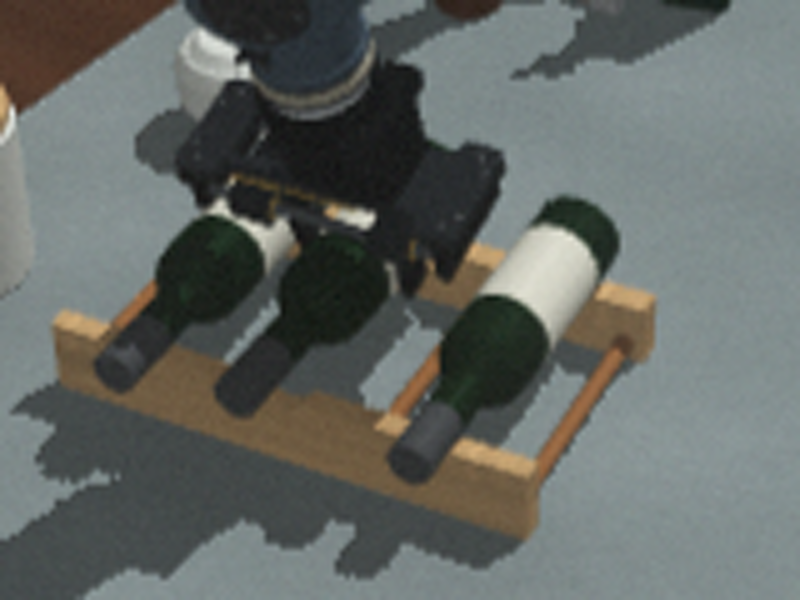

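Picture 5: the bottle hangs over the middle bay between its neighbours. The detected neck_rest (197,266) and mouth (187,266) agree with my model to within 3 px, so I'll lower it gently.

```bash
python3 -m inch '[[40,[10,0,-3],[0.1,0,-0.2]],[40,[8,-1,-2],[0.1,0,-0.1]],[40,[5,0,-1],[0,0,0]],[40,[0,0,0],[0,0,0]]]' 45; python3 -c "
from h import *
st()"; python3 -m inch '[[40,[4,0,-1],[0,0,0]],[40,[0,0,0],[0,0,0]]]'; python3 -c "
from h import *
st()
plan(rackpose(RK,0,-.095+.0938-.01,.056),layR(RK[2]),grasp=True)"
```

```text
time: 11.32
position: [0.5724, 0.1387, 0.0486]
tool_rot: [0.407, 0.454, -0.527, 0.592]
ft_force: [0.3, -0.3, -5.9]
grip_width: 0.0576
t 11.32 q [ 0.182  0.751  1.619 -0.358  0.819  0.321] p [0.5724 0.1387 0.0486] g [0.5718 0.1436 0.0669] x [ 0.032 -0.254 -0.967] y [0.994 0.113 0.003] F [ 0.3 -0.3 -5.9] w 0.0576
time: 11.58
position: [0.5725, 0.1387, 0.0441]
tool_rot: [0.407, 0.454, -0.527, 0.592]
ft_force: [-0.3, -0.5, -6.1]
grip_width: 0.058
t 11.57 q [ 0.182  0.758  1.621 -0.361  0.811  0.325] p [0.5725 0.1387 0.0441] g [0.5719 0.1435 0.0625] x [ 0.032 -0.254 -0.967] y [0.994 0.113 0.003] F [-0.3 -0.5 -6.1] w 0.058
[[6, -1, -3], [-0.2, 0.0, -0.2]],
```

```bash
python3 -m inch '[[40,[3,-1,-1],[-0.2,0,-0.2]],[40,[0,0,0],[0,0,0]]]'; python3 -m inch '[[40,[2,0,0],[0,0,0]],[40,[0,0,0],[0,0,0]]]';  python3 -c "
from h import *
st()
plan(rackpose(RK,0,-.095+.0938-.01,.056),layR(RK[2]),grasp=True)"
```

```text
time: 11.82
position: [0.5714, 0.1389, 0.0414]
tool_rot: [0.405, 0.456, -0.527, 0.592]
ft_force: [-1.7, 0.7, -5.2]
grip_width: 0.0578
time: 12.08
position: [0.5714, 0.1388, 0.0414]
tool_rot: [0.405, 0.456, -0.527, 0.593]
ft_force: [-0.6, -1.1, -6.4]
grip_width: 0.0582
t 12.07 q [ 0.183  0.762  1.622 -0.363  0.809  0.323] p [0.5714 0.1388 0.0414] g [0.5708 0.1436 0.0597] x [ 0.03  -0.256 -0.966] y [ 0.993  0.118 -0.   ] F [-0.6 -1.1 -6.4] w 0.0582
[[3, 0, -2], [0.2, 0.1, -0.0]],
```

```bash
python3 -m inch '[[40,[4,0,-1],[0,0,0]],[40,[0,0,0],[0,0,0]]]';  python3 -c "
from h import *
st()"
```

```text
time: 12.32
position: [0.5715, 0.1387, 0.0415]
tool_rot: [0.404, 0.455, -0.527, 0.594]
ft_force: [-0.9, 0.2, -6.1]
grip_width: 0.0578
t 12.32 q [ 0.184  0.762  1.622 -0.367  0.809  0.327] p [0.5715 0.1387 0.0415] g [0.5709 0.1436 0.0598] x [ 0.031 -0.258 -0.966] y [0.993 0.119 0.001] F [-0.9  0.2 -6.1] w 0.0578
```

```bash
python3 -m inch '[[40,[3,0,-1],[0,0,0]]]';  python3 -c "
from h import *
st()
im=imaging.camera('side')
cv2.imwrite('pics/e.png',cv2.resize(im[190:310,140:300,::-1],(800,600),interpolation=cv2.INTER_CUBIC))
for k in('bottle_mouth','near_bottle_mouth','far_bottle_mouth'): print(k,[x['pixel'] for x in imaging.tip_of('side',k)[:1]])
print([proj('side',rackpose(RK,k,-.095+.24-d)).round(1) for k,d in((0,.01),(-.1,.0278),(.1,.0261))])
"
```

```text
time: 12.45
position: [0.5717, 0.1386, 0.0407]
tool_rot: [0.403, 0.454, -0.527, 0.595]
ft_force: [-7.5, 2.9, 25.0]
grip_width: 0.0581
t 12.45 q [ 0.185  0.764  1.622 -0.37   0.808  0.33 ] p [0.5717 0.1386 0.0407] g [0.571  0.1436 0.0591] x [ 0.032 -0.26  -0.965] y [0.993 0.12  0.001] F [-7.5  2.9 25. ] w 0.0581
bottle_mouth [[187.7, 273.2]]
near_bottle_mouth [[221.2, 280.8]]
far_bottle_mouth [[160.3, 263.4]]
[array([[187.9, 276.9]]), array([[220.8, 283. ]]), array([[162.2, 264. ]])]
```

View pics/e.png

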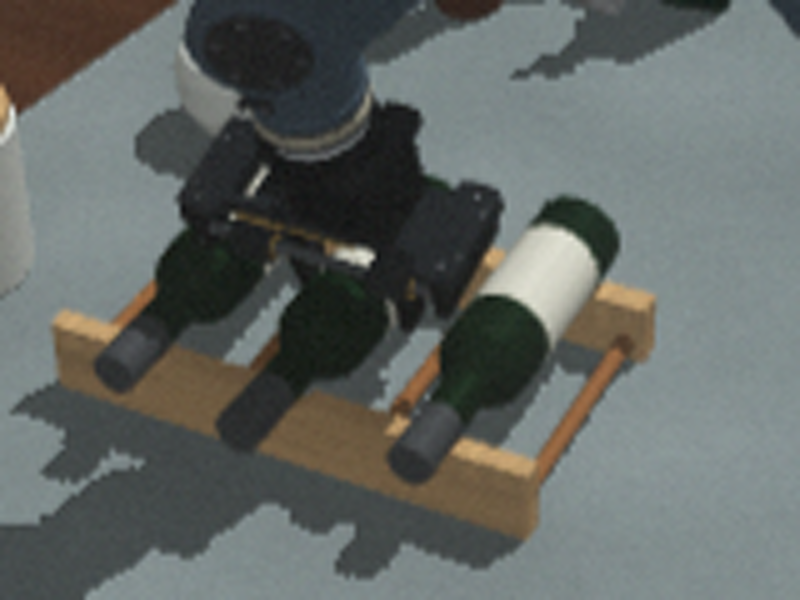

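Picture 6: the bottle is down in the middle bay and a light press gave a 25 N upward reaction, so it's supported. I'll relieve the press, open slowly, then back off along the tool.

```bash
python3 -m inch '[[40,[0,-1,0],[0,0,0]],[40,[0,0,0],[0,0,0]]]' 10; python3 -m inch '[[40,[0,0,0],[0,0,0]],[40,[0,0,0],[0,0,0]]]' 3;python3 -m inch '[[61,[0,0,0],[0,0,0]],[66,[0,0,0],[0,0,0]],[72,[0,0,0],[0,0,0]],[80,[0,0,0],[0,0,0]],[80,[0,0,0],[0,0,0]]]' 10;  python3 -c "
from h import *
st()"
```

```text
time: 12.9
position: [0.5714, 0.1386, 0.0405]
tool_rot: [0.404, 0.454, -0.526, 0.594]
ft_force: [-1.3, 1.1, -0.3]
grip_width: 0.0585
time: 13.15
position: [0.5716, 0.1385, 0.0403]
tool_rot: [0.404, 0.454, -0.527, 0.594]
ft_force: [-1.8, 0.4, 1.6]
grip_width: 0.059
time: 13.78
position: [0.5738, 0.1383, 0.0406]
tool_rot: [0.405, 0.453, -0.526, 0.595]
ft_force: [0.2, -0.5, 0.2]
grip_width: 0.0787
t 13.78 q [ 0.184  0.764  1.621 -0.372  0.802  0.332] p [0.5738 0.1383 0.0406] g [0.5731 0.1432 0.059 ] x [ 0.038 -0.259 -0.965] y [0.993 0.119 0.007] F [ 0.2 -0.5  0.2] w 0.0787
```

```bash
python3 -m inch '[[82,[-12,-2,0],[0,0,0]],[82,[-20,0,0],[0,0,0]],[82,[-30,0,0],[0,0,0]],[82,[-35,0,0],[0,0,0]],[60,[-35,0,0],[0,0,0]],[31,[0,0,0],[0,0,0]]]' 20;  python3 -c "
from h import *
st()
y=RK[2]; print(rackpose(RK,-.1,-.095-.07,.14)); plan(rackpose(RK,-.1,-.095-.07,.14),rot([0,0,-1],[np.cos(y),np.sin(y),0]),vmax=30)"
```

```text
time: 14.52
position: [0.5659, 0.1742, 0.1752]
tool_rot: [0.406, 0.453, -0.525, 0.596]
ft_force: [0.4, -0.1, -1.1]
grip_width: 0.0692
t 14.53 q [ 0.245  0.575  1.53  -0.298  1.081  0.274] p [0.5659 0.1742 0.1752] g [0.5652 0.1791 0.1935] x [ 0.039 -0.258 -0.965] y [0.993 0.119 0.008] F [ 0.4 -0.1 -1.1] w 0.0692
[ 0.48871651 -0.01944105  0.14      ]
[[10, -13, 21], [0.0, 1.9, -0.1]],
[[9, -12, 21], [0.0, 1.9, -0.1]],
[[9, -12, 22], [0.0, 1.9, -0.1]],
[[8, -12, 22], [0.0, 1.9, -0.1]],
[[7, -12, 22], [0.0, 1.9, -0.1]],
[[7, -12, 22], [0.0, 1.9, -0.1]],
[[6, -12, 23], [0.0, 1.9, -0.1]],
[[5, -12, 23], [0.0, 1.9, -0.1]],
```

```bash
python3 -m inch '[[31,[10,-13,21],[0,1.9,-0.1]],[31,[9,-12,21],[0,1.9,-0.1]],[31,[9,-12,22],[0,1.9,-0.1]],[31,[8,-12,22],[0,1.9,-0.1]],[31,[7,-12,22],[0,1.9,-0.1]],[31,[7,-12,22],[0,1.9,-0.1]],[31,[6,-12,23],[0,1.9,-0.1]],[31,[5,-12,23],[0,1.9,-0.1]],[31,[0,0,0],[0,0,0]]]' 20;  python3 -c "
from h import *
st()
y=RK[2]; plan(rackpose(RK,-.1,-.095-.065,.028),rot([0,0,-1],[np.cos(y),np.sin(y),0]),vmax=20)
im=imaging.camera('side'); cv2.imwrite('pics/f_side.png',im[:,:,::-1]); b=imaging.camera('top'); cv2.imwrite('pics/f_top.png',b[:,:,::-1])
a=cv2.resize(im[190:310,140:300,::-1],(450,338),interpolation=2); b=cv2.resize(b[120:240,130:250,::-1],(338,338),interpolation=2)
cv2.imwrite('pics/v7.png',np.hstack([a,b]))
"
```

```text
time: 15.65
position: [0.4827, -0.024, 0.1347]
tool_rot: [0.468, 0.536, -0.47, 0.522]
ft_force: [-0.1, -0.8, 0.1]
grip_width: 0.031
t 15.65 q [-0.285  0.485  1.856  0.008  0.821 -0.41 ] p [ 0.4827 -0.024   0.1347] g [ 0.483  -0.0242  0.1537] x [-0.017  0.011 -1.   ] y [ 0.993  0.119 -0.016] F [-0.1 -0.8  0.1] w 0.031
[[18, 1, -1], [0.0, -0.1, 0.1]],
[[18, 1, -1], [0.0, -0.1, 0.1]],
[[18, 1, -1], [0.0, -0.1, 0.1]],
[[18, 1, -1], [0.0, -0.1, 0.1]],
[[18, 1, -1], [0.0, -0.1, 0.1]],
[[18, 1, -1], [0.0, -0.1, 0.1]],
```

View pics/v7.png

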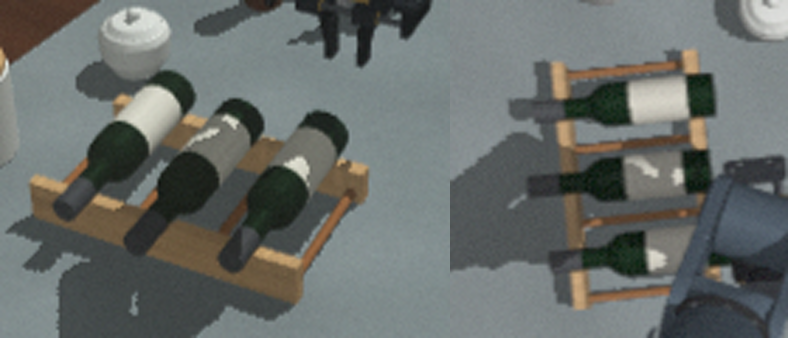

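Picture 7: the bottle lies in the middle bay, neck the same way, slightly less proud than its neighbours. Now I'll descend outside the near bottle with the fingers 31 mm apart, low enough that the board stops them at flush.

```bash
python3 -m inch '[[31,[18,1,-1],[0,-0.1,0.1]],[31,[18,1,-1],[0,-0.1,0.1]],[31,[18,1,-1],[0,-0.1,0.1]],[31,[18,1,-1],[0,-0.1,0.1]],[31,[18,1,-1],[0,-0.1,0.1]],[31,[15,1,-1],[0,-0.1,0.1]],[31,[0,0,0],[0,0,0]]]' 20;  python3 -c "
from h import *
st()
y=RK[2]; plan(rackpose(RK,-.1,-.095-.030,.028),rot([0,0,-1],[np.cos(y),np.sin(y),0]),vmax=10)
"
```

```text
time: 16.62
position: [0.4903, -0.0064, 0.0279]
tool_rot: [0.466, 0.532, -0.465, 0.532]
ft_force: [0.1, -0.5, -0.2]
grip_width: 0.0306
t 16.62 q [-2.420e-01  6.890e-01  1.912e+00  1.000e-03  5.400e-01 -3.760e-01] p [ 0.4903 -0.0064  0.0279] g [ 0.4903 -0.0064  0.0469] x [ 0.  0. -1.] y [0.991 0.133 0.   ] F [ 0.1 -0.5 -0.2] w 0.0306
[[0, -1, -9], [0.3, -0.0, -0.0]],
[[0, -1, -9], [0.3, -0.0, -0.0]],
[[0, -1, -9], [0.3, -0.0, -0.0]],
```

```bash
cat >> h.py <<'E'
def rs():
    o=get_obs(); d=o["position"]-[RK[0],RK[1],0]; c,s=np.cos(RK[2]),np.sin(RK[2]); F=o["ft_force"]; T=R.from_quat(o["tool_rot"]).as_matrix()
    print("t",round(o["time"],2),"rack mm",(1e3*np.array([c*d[0]+s*d[1],-s*d[0]+c*d[1],d[2]])).round(1),"F rack",np.round([c*F[0]+s*F[1],-s*F[0]+c*F[1],F[2]],1),"x",T[:,0].round(3),"yaw err",np.degrees(np.arctan2(T[1,1],T[0,1])-RK[2]).round(1))
E
python3 -m inch '[[31,[0,-1,-9],[0.4,0,0]],[31,[0,-1,-9],[0.4,0,0]]]' 20;  python3 -c "
from h import *
rs()"; python3 -m inch '[[31,[0,0,-6],[0.2,0,0]],[31,[0,0,-6],[0,0,0]]]' 20;  python3 -c "
from h import *
rs()"
```

```text
time: 16.88
position: [0.487, 0.0124, 0.0288]
tool_rot: [0.47, 0.528, -0.469, 0.53]
ft_force: [-0.2, -1.9, -1.2]
grip_width: 0.0311
t 16.88 rack mm [ -98.  -133.2   28.8] F rack [-0.5 -1.9 -1.2] x [ 0.003 -0.001 -1.   ] yaw err 0.2
time: 17.12
position: [0.4858, 0.025, 0.0296]
tool_rot: [0.47, 0.527, -0.469, 0.53]
ft_force: [-0.2, -2.0, -1.6]
grip_width: 0.0312
t 17.12 rack mm [ -97.8 -120.5   29.6] F rack [-0.4 -2.  -1.6] x [ 0.005 -0.002 -1.   ] yaw err 0.1
```

```bash
python3 -m inch '[[31,[1,-1,-5],[0,0,0]],[31,[1,0,-5],[0,0,0]]]' 20;  python3 -c "
from h import *
rs()"; python3 -m inch '[[31,[1,-1,-4],[0,0,0]]]' 20;  python3 -c "
from h import *
rs()"
```

```text
time: 17.38
position: [0.485, 0.0336, 0.0286]
tool_rot: [0.469, 0.526, -0.468, 0.533]
ft_force: [-3.5, -23.1, 6.6]
grip_width: 0.0308
t 17.38 rack mm [ -97.6 -111.9   28.6] F rack [ -6.1 -22.6   6.6] x [ 0.008 -0.005 -1.   ] yaw err 0.4
time: 17.5
position: [0.4851, 0.0339, 0.0286]
tool_rot: [0.466, 0.526, -0.467, 0.537]
ft_force: [-2.0, -30.7, 10.2]
grip_width: 0.031
t 17.5 rack mm [ -97.5 -111.6   28.6] F rack [ -5.6 -30.2  10.2] x [ 0.011 -0.012 -1.   ] yaw err 0.8
```

```bash
python3 -m inch '[[31,[0,0,8],[0,0,0]],[31,[0,0,20],[-0.6,-0.6,-0.4]],[31,[-10,0,20],[-0.2,0,0]],[31,[-20,15,20],[0,0,0]],[31,[-30,30,20],[0,0,0]],[31,[-30,30,0],[0,0,0]],[31,[0,20,0],[0,0,0]]]' 20;  python3 - <<'E'
from h import *
rs()
M={}
ims={c:imaging.camera(c) for c in P}
for n in("near_bottle","bottle","far_bottle"):
    for c in P: M[c,n]=mask(c,n)
    k={"n":-.1,"b":0,"f":.1}[n[0]]
    ax=[-np.sin(RK[2]),np.cos(RK[2]),0]
    for cs in(("side",),("top",)):
        cost=lambda q:sum(np.abs(rendered(c,rackpose(RK,k+q[1],-.095-q[0]),ax)-M[c,n][0]).sum() for c in cs)
        s=minimize(cost,[.01,0],method="Nelder-Mead",options=dict(initial_simplex=[[.0,0],[.02,0],[.01,.006]],maxiter=60)); print(n,cs,M[cs[0],n][1],s.x.round(4),s.fun/M[cs[0],n][0].sum())
a=cv2.resize(ims["side"][195:295,140:280,::-1],(490,350),interpolation=2); b=cv2.resize(ims["top"][130:230,200:270,::-1],(245,350),interpolation=2)
cv2.imwrite('pics/v8.png',np.hstack([a,b]))
E
```

```text
time: 18.38
position: [0.5908, -0.0426, 0.1217]
tool_rot: [0.459, 0.529, -0.47, 0.537]
ft_force: [0.3, -0.4, 0.9]
grip_width: 0.031
t 18.38 rack mm [  -1.3 -199.8  121.7] F rack [ 0.2 -0.4  0.9] x [-0.002 -0.02  -1.   ] yaw err 1.3
near_bottle ('side',) 0.56 [ 0.003  -0.0001] 0.06280398832684825
near_bottle ('top',) 0.63 [-0.0326  0.0001] 0.675
bottle ('side',) 0.76 [0.009  0.0008] 0.06948002049180328
bottle ('top',) 0.59 [0.0064 0.0012] 0.2075135685210312
far_bottle ('side',) 0.67 [ 0.0248 -0.0002] 0.06621944739638683
far_bottle ('top',) 0.73 [0.0258 0.0007] 0.10414110429447852
```

View pics/v8.png

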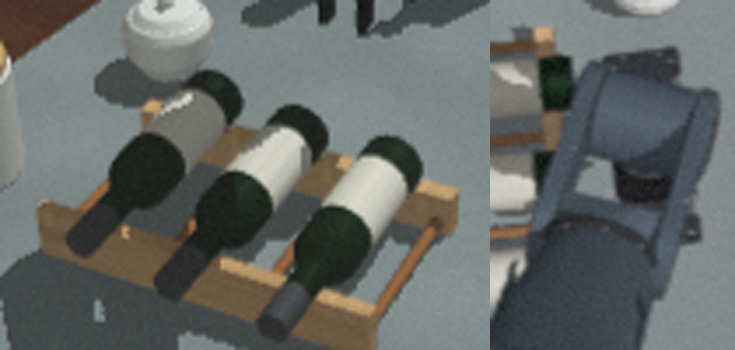

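Picture 8: the near bottle has slid in (side fit about 3 mm from my estimated board plane, and the push stopped hard at 30 N). The middle bottle is about 9 mm proud and the far one about 25 mm. Next is the middle bottle.

```bash
python3 -m inch '[[31,[18,0,-10],[0.4,0.4,0]],[31,[18,0,-10],[0.3,0.3,0]],[31,[18,0,-10],[0.3,0.2,0]],[31,[18,0,-8],[0.3,0.2,0]],[31,[18,0,-8],[0,0,0]],[31,[0,0,0],[0,0,0]]]' 20;  python3 -c "
from h import *
rs()
y=RK[2]; plan(rackpose(RK,0,-.125,.029),rot([0,0,-1],[np.cos(y),np.sin(y),0]),vmax=10)"
```

```text
time: 19.52
position: [0.5744, 0.0047, 0.0248]
tool_rot: [0.467, 0.533, -0.475, 0.522]
ft_force: [-1.1, 0.5, 0.6]
grip_width: 0.0307
t 19.52 rack mm [ -12.1 -150.9   24.8] F rack [-1.   0.6  0.6] x [-0.019  0.002 -1.   ] yaw err -0.1
[[-1, 4, -9], [-0.0, -0.1, 0.3]],
[[-1, 4, -9], [-0.0, -0.1, 0.3]],
[[-1, 4, -9], [-0.0, -0.1, 0.3]],
```

```bash
python3 -m inch '[[31,[-1,5,-5],[0,0,0.4]],[31,[-1,5,-9],[0,0,0.4]],[31,[-1,3,-9],[0,0,0.2]]]' 20;  python3 -c "
from h import *
rs()"; python3 -m inch '[[31,[0,0,-5],[0,0,0]],[31,[0,0,-4],[0,0,0]]]' 20;  python3 -c "
from h import *
rs()"
```

```text
time: 19.9
position: [0.5866, 0.0291, 0.0297]
tool_rot: [0.473, 0.527, -0.47, 0.527]
ft_force: [-0.7, 0.6, -0.2]
grip_width: 0.0309
t 19.9 rack mm [   2.8 -128.1   29.7] F rack [-0.6  0.7 -0.2] x [ 0.003  0.004 -1.   ] yaw err -0.2
time: 20.15
position: [0.5862, 0.0394, 0.0307]
tool_rot: [0.473, 0.527, -0.469, 0.528]
ft_force: [-0.5, -0.3, -0.4]
grip_width: 0.0309
t 20.15 rack mm [   3.6 -117.8   30.7] F rack [-0.5 -0.3 -0.4] x [ 0.005  0.004 -1.   ] yaw err -0.1
```

```bash
python3 -m inch '[[31,[2,-3,-3],[0,0,-0.2]],[31,[0,0,-4],[0,0,0]]]' 20;  python3 -c "
from h import *
rs()"; python3 -m inch '[[31,[1,0,-4],[0,0,0]]]' 20;  python3 -c "
from h import *
rs()";
```

```text
time: 20.4
position: [0.5841, 0.0449, 0.0292]
tool_rot: [0.472, 0.527, -0.469, 0.529]
ft_force: [0.2, -4.3, -0.3]
grip_width: 0.0308
t 20.4 rack mm [   2.2 -112.1   29.2] F rack [-0.3 -4.3 -0.3] x [ 0.005  0.001 -1.   ] yaw err -0.1
time: 20.52
position: [0.5843, 0.0454, 0.029]
tool_rot: [0.469, 0.526, -0.469, 0.532]
ft_force: [-1.2, -20.0, 9.6]
grip_width: 0.0311
t 20.52 rack mm [   2.4 -111.6   29. ] F rack [ -3.5 -19.7   9.6] x [ 0.006 -0.006 -1.   ] yaw err 0.2
```

```bash
python3 -m inch '[[31,[0,0,8],[0,0,0]],[31,[-4,0,18],[0,0.3,-0.3]],[31,[-15,5,18],[0,0,0]],[31,[-25,20,0],[0,0,0]],[31,[-20,25,0],[0,0,0]],[31,[0,25,0],[0,0,0]],[31,[0,20,0],[0,0,0]],[31,[0,0,0],[0,0,0]]]' 20;  python3 -c "
from h import *
rs()
y=RK[2]; plan(rackpose(RK,.098,-.148,.036),rot([0,0,-1],[np.cos(y),np.sin(y),0]),vmax=18)"
```

```text
time: 21.52
position: [0.6832, 0.0079, 0.0935]
tool_rot: [0.47, 0.531, -0.472, 0.523]
ft_force: [-0.0, -0.4, -0.8]
grip_width: 0.0309
t 21.52 rack mm [  96.4 -160.3   93.5] F rack [-0.1 -0.4 -0.8] x [-0.01   0.006 -1.   ] yaw err -0.2
[[14, 1, -3], [-0.0, -0.1, 0.1]],
[[14, 1, -3], [-0.0, -0.1, 0.1]],
[[14, 0, -3], [-0.0, -0.1, 0.1]],
[[14, 0, -3], [-0.0, -0.1, 0.1]],
```

```bash
python3 -m inch '[[31,[14,0,-4],[0,-0.1,0.1]],[31,[14,0,-3],[0,-0.1,0.1]],[31,[14,0,-3],[0,-0.1,0.1]],[31,[13,0,-3],[0,-0.1,0.1]],[31,[0,0,0],[0,0,0]]]' 20;  python3 -c "
from h import *
rs()"; python3 -m inch '[[31,[0,0,-6],[0,0,0]],[31,[0,0,-6],[0,0,0]],[31,[0,0,-6],[0,0,0]]]' 20;  python3 -c "
from h import *
rs()"
```

```text
time: 22.15
position: [0.6753, 0.0221, 0.032]
tool_rot: [0.469, 0.531, -0.474, 0.524]
ft_force: [0.3, 0.4, 0.5]
grip_width: 0.0312
t 22.15 rack mm [  90.1 -145.3   32. ] F rack [0.3 0.4 0.5] x [-0.012  0.002 -1.   ] yaw err -0.2
time: 22.52
position: [0.6743, 0.0399, 0.0329]
tool_rot: [0.469, 0.53, -0.473, 0.525]
ft_force: [1.3, -2.2, -1.5]
grip_width: 0.031
t 22.52 rack mm [  91.2 -127.5   32.9] F rack [ 1.  -2.4 -1.5] x [-0.009  0.    -1.   ] yaw err -0.2
```

```bash
python3 -m inch '[[31,[0,0,6],[0,0,0.4]],[31,[0,9,0],[0,0,0.2]],[31,[1,0,-4],[0,0,0]],[31,[1,0,-5],[0,0,0]],[31,[1,0,-5],[0,0,0]]]' 20;  python3 -c "
from h import *
rs()"; python3 -m inch '[[31,[1,0,-5],[0,0,0]]]' 20;  python3 -c "
from h import *
rs()"
```

```text
time: 23.15
position: [0.6841, 0.0476, 0.0314]
tool_rot: [0.471, 0.526, -0.47, 0.529]
ft_force: [0.1, -4.7, 1.8]
grip_width: 0.0311
t 23.15 rack mm [ 101.8 -120.9   31.4] F rack [-0.4 -4.7  1.8] x [ 0.004 -0.002 -1.   ] yaw err -0.1
time: 23.28
position: [0.6836, 0.0522, 0.0305]
tool_rot: [0.471, 0.526, -0.47, 0.529]
ft_force: [-0.2, -4.3, 1.7]
grip_width: 0.031
t 23.27 rack mm [ 101.8 -116.3   30.5] F rack [-0.7 -4.2  1.7] x [ 0.004 -0.003 -1.   ] yaw err -0.1
```

```bash
python3 -m inch '[[31,[1,0,-4],[0,0.2,0]]]' 20;  python3 -c "
from h import *
rs()"; python3 -m inch '[[31,[1,0,-4],[0,0,0]]]' 20;  python3 -c "
from h import *
rs()"
```

```text
time: 23.4
position: [0.6831, 0.0563, 0.0295]
tool_rot: [0.472, 0.527, -0.47, 0.529]
ft_force: [0.3, -3.7, 1.4]
grip_width: 0.031
t 23.4 rack mm [ 101.8 -112.2   29.5] F rack [-0.2 -3.7  1.4] x [ 0.004  0.001 -1.   ] yaw err -0.1
time: 23.52
position: [0.6833, 0.0572, 0.0294]
tool_rot: [0.469, 0.526, -0.47, 0.531]
ft_force: [-2.0, -17.3, 6.9]
grip_width: 0.031
t 23.52 rack mm [ 102.1 -111.4   29.4] F rack [ -4.  -16.9   6.9] x [ 0.005 -0.006 -1.   ] yaw err 0.1
```

```bash
python3 -m inch '[[31,[0,0,6],[0,0,0]],[31,[-5,0,12],[0,0,0]],[31,[-25,0,10],[0,0,0]],[31,[-40,-20,10],[0,0,0]],[31,[-45,-30,20],[0,0,0]],[31,[-45,-40,40],[0,0,0]],[31,[-40,-45,45],[0,0,0]],[31,[-10,-45,45],[0,0,0]],[31,[0,-45,45],[0,0,0]],[31,[0,-30,40],[0,0,0]],[31,[0,0,0],[0,0,0]]]' 20;  python3 - <<'E'
from h import *
st()
ims={c:imaging.camera(c) for c in P}
ax=[-np.sin(RK[2]),np.cos(RK[2]),0]
for n in("near_bottle","bottle","far_bottle"):
    k={"n":-.1,"b":0,"f":.1}[n[0]]
    for c in P:
        r=imaging.cut_out(c,n)
        if not r: print(n,c,"none"); continue
        m=r[0]["pixels"].astype(np.float32)
        cost=lambda q:np.abs(rendered(c,rackpose(RK,k+q[1],-.095-q[0]),ax)-m).sum()
        s=minimize(cost,[.01,0],method="Nelder-Mead",options=dict(initial_simplex=[[-.01,0],[.015,0],[.0,.006]],maxiter=60)); print(n,c,round(r[0]["confidence"],2),s.x.round(4),s.fun/m.sum())
for n in("oil","mill","mug","sugar_bowl","plant","corkscrew"):
    print(n,[(c,np.round(x[0]["pixel"],1).tolist()) for c in P if (x:=imaging.tip_of(c,n))])
a=cv2.resize(ims["side"][195:285,145:280,::-1],(390,260),interpolation=2); b=cv2.resize(ims["top"][135:225,140:245,::-1],(700,600),interpolation=2)
for c in P: cv2.imwrite(f"pics/g_{c}.png",ims[c][:,:,::-1])
cv2.imwrite('pics/v9.png',b)
E
```

```text
time: 24.9
position: [0.4716, -0.2288, 0.2302]
tool_rot: [0.475, 0.525, -0.466, 0.53]
ft_force: [0.1, 1.0, -0.2]
grip_width: 0.0311
t 24.9 q [-0.672  0.378  1.683  0.013  1.073 -0.792] p [ 0.4716 -0.2288  0.2302] g [ 0.4713 -0.2289  0.2492] x [ 0.014  0.004 -1.   ] y [0.993 0.113 0.014] F [ 0.1  1.  -0.2] w 0.0311
near_bottle side 0.77 [0.0069 0.0001] 0.06328616352201258
near_bottle top 0.74 [ 0.0051 -0.0007] 0.09077201447527142
bottle side 0.56 [ 0.0054 -0.    ] 0.06569529652351738
bottle top 0.92 [ 0.0071 -0.0008] 0.10199434673366835
far_bottle side 0.81 [ 0.004  -0.0004] 0.04386839481555334
far_bottle top 0.63 [0.0071 0.0002] 0.07638136511375948
oil [('side', [279.3, 187.0]), ('top', [328.9, 178.2])]
mill [('side', [229.8, 191.8]), ('top', [300.0, 139.8])]
mug [('top', [384.1, 196.9])]
sugar_bowl [('side', [188.8, 212.9]), ('top', [242.1, 124.8])]
plant [('side', [239.7, 360.8]), ('top', [124.8, 259.9])]
corkscrew [('side', [252.3, 188.6]), ('top', [316.6, 152.8])]
```

View pics/v9.png

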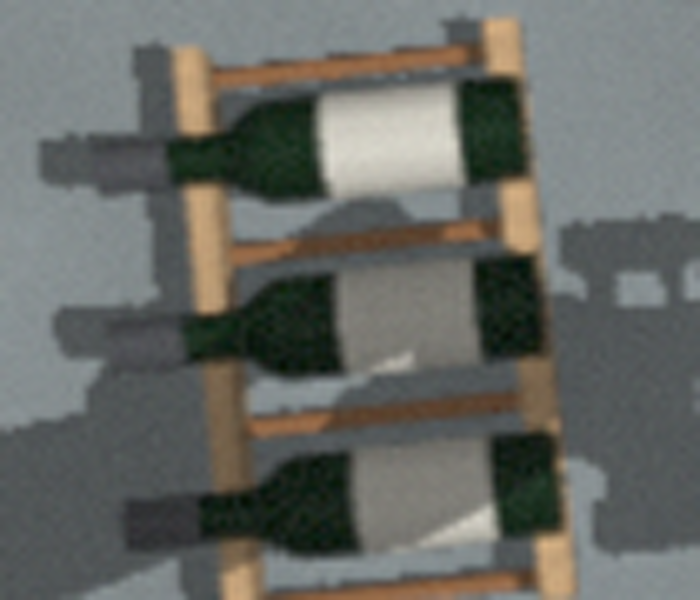

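Picture 9: the three bases make one even row along the board's outer edge (crop columns about 527, 548 and 563, against the board edge at 529, 547 and 564). I'll do one sub-pixel check of that, and check the other objects by image difference.

```bash
python3 - <<'E'
from h import *
im=cv2.imread("pics/g_top.png").astype(np.float32); g=cv2.cvtColor(im.astype(np.uint8),cv2.COLOR_BGR2GRAY).astype(np.float32); sat=im[:,:,0]-im[:,:,2] # blue-red: wood very negative
c,s=np.cos(RK[2]),np.sin(RK[2])
def ry(px,z):
    d=ray("top",px,z)-[RK[0],RK[1],0]; return 1e3*(-s*d[0]+c*d[1])
for bx in(-.15,-.145,-.055,-.05,-.045,.045,.05,.055,.145,.15,-.11,-.1,-.09,-.01,0,.01,.09,.1,.11):
    wood=min(abs(bx-b) for b in(-.1,0,.1))>.03; z=0 if wood else .03
    ys=np.arange(-.135,-.085,.0005); px=np.array([proj("top",rackpose(RK,bx,y,z))[0] for y in ys]).astype(np.float32)
    v=cv2.remap(sat if wood else g,px[None,:,0],px[None,:,1],cv2.INTER_LINEAR)[0]
    v=cv2.GaussianBlur(v[None],(0,0),3)[0]; lo,hi=v[:30].mean(),v[-10:].mean() if not wood else v.min(); i=np.argmin(abs(v-(lo+hi)/2)) 
    print("wood" if wood else "base",bx,"edge rack y mm",1e3*ys[i].round(4),lo.round(),hi.round())
for n,bs,bt in(("oil",[280.2,161.7,14,62.6],[334.9,177.6,22,19.8]),):
    for cc in P: imaging.camera(cc); print(n,cc,np.round(imaging.cut_out(cc,n)[0]["box"],1),bs if cc=="side" else bt)
# before/after change in the top view around loose objects
a=cv2.imread("pics/a_top.png")
for n,(u,v) in dict(oil=(334,178),mill=(302,138),mug=(388,196),bowl=(244,124),plant=(125,259),cork=(316,153)).items():
    r=14; t=a[v-r:v+r,u-r:u+r]; w=cv2.imread("pics/g_top.png")[v-r-6:v+r+6,u-r-6:u+r+6]
    m=cv2.matchTemplate(w,t,cv2.TM_CCOEFF_NORMED); _,q,_,l=cv2.minMaxLoc(m); print(n,"shift px",(l[0]-6,l[1]-6),round(q,3))
E
```

```text
wood -0.15 edge rack y mm -102.0 10.0 -74.0
wood -0.145 edge rack y mm -102.0 10.0 -73.0
wood -0.055 edge rack y mm -102.0 6.0 -44.0
wood -0.05 edge rack y mm -101.5 6.0 -44.0
wood -0.045 edge rack y mm -102.0 5.0 -43.0
wood 0.045 edge rack y mm -101.0 6.0 -75.0
wood 0.05 edge rack y mm -101.0 7.0 -76.0
wood 0.055 edge rack y mm -101.0 10.0 -74.0
wood 0.145 edge rack y mm -101.0 10.0 -73.0
wood 0.15 edge rack y mm -101.0 11.0 -74.0
base -0.11 edge rack y mm -98.5 100.0 37.0
base -0.1 edge rack y mm -99.5 109.0 47.0
base -0.09 edge rack y mm -97.0 91.0 31.0
base -0.01 edge rack y mm -100.5 85.0 27.0
base 0 edge rack y mm -100.0 84.0 30.0
base 0.01 edge rack y mm -100.0 102.0 30.0
base 0.09 edge rack y mm -101.0 140.0 38.0
base 0.1 edge rack y mm -100.5 138.0 43.0
base 0.11 edge rack y mm -100.0 139.0 40.0
oil side [280.6 167.2  12.9  51.8] [280.2, 161.7, 14, 62.6]
oil top [332.6 177.2  20.9  20. ] [334.9, 177.6, 22, 19.8]
oil shift px (0, 0) 0.996
mill shift px (0, 0) 0.996
mug shift px (0, 0) 0.995
bowl shift px (0, 0) 0.998
plant shift px (0, 0) 0.896
cork shift px (0, 0) 0.995
```

```bash
python3 -c "
from rig import robot,get_obs
print(get_obs()['time']); print(robot.hand_in())"
```

```text
26.1
the job is handed in; nothing more can be done
None
```

The half bottle now lies in the middle bay with its neck the same way as the other two, and the job was handed in at 26.1 s of the 72 s allowed.

**How it was done:** I gripped the bottle upright at about its balance point, turned it level, and lowered it until the rack took its weight. I then pushed the near, middle and far bases in turn with the fingers held low, so that the board itself stopped them. All three pushes stopped within 0.2 mm of each other. The highest force I saw, about 32 N, was while pressing the finger tips against the near bottle and board.

**Last checks:**
- **Flush row:** in the top view the board's outer face is at about rack y -101.5 mm, in my estimated frame. The three bases sit between -99.5 and -100.5 mm along their centre lines, so they are flush to about 1–2 mm. A pixel is nearly 4 mm in that view, so it can't confirm anything finer.
- **Other objects:** the oil bottle, mill, mug, sugar bowl, plant and corkscrew show no shift in the top view. The plant matched less well (0.90, against 0.995 or better for the rest), possibly because of the arm's shadow.

**Disagreements:**
- My first estimate of the rack's position along the bays was about 6 mm off, so I relied on contact with the board instead.
- The last side-view outline of the oil bottle came out shorter than at the start (52 px against 63 px), while its column hardly changed. I took this to be the arm blocking the view.

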